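Draw the bottom glass plate from the gravity magazine

TASK

The bottom glass plate pokes out of the mouth of the gravity magazine. Draw that plate straight out so that the stack above it drops down one place, then lay it flat and centred, lengthwise, on the long walnut lens block held in the iron bench clamp, and let go. Leave the other plates stacked in the magazine.

Things in the scene. Friction and masses are not known exactly. Their poses are not given: they have to be found in the camera images.
- plate_bottom: Lowest of four equal pale greenish glass plates in the magazine: 100 mm long (x), 44 wide (y), 10 thick, about 110 g. Origin at the centre of its underside; it starts with the magazine's axes. Its -x end pokes about 32 to 38 mm out of the mouth, underside 40 mm above the bench, both long sides free there.
- plate_top: The topmost of the four equal glass plates (100 x 44 x 10 mm) in the magazine, origin at the centre of its underside. Its underside is 70 mm above the bench at the start and 60 mm once the stack has dropped one place.
- magazine: Fixed, open-topped: grey iron foot (150 x 100 mm, 10 mm high), plate floor 40 mm above the bench, steel guides up to 88 mm, shaft 102 x 47 mm. Origin on the bench under the shaft's centre, z up, -x points out of the mouth. Front guides: outer faces at x = -56 mm, lower edges 54 mm above the bench, so only the bottom plate slides out, to -x, over a 22 mm wide ledge that ends at x = -86 mm.
- block_top (a point): Centre of the flat top of the long walnut block, 100 mm long (x), 36 wide (y), 70 mm above the bench, z up, fixed in a dark cast iron clamp whose jaws reach only 45 mm up, so the plate overhangs each long side by 4 mm and fingers have room. The plate may point either way. The loose round walnut block elsewhere is not meant.
There are look-alikes about, which are no part of the job. Leave any orange look-alike of the part that bears block_top alone.

How it is judged (in metres and radians):
On the way:
1. the bottom plate is drawn right out of the magazine and the stack has dropped one place (horizontal distance between plate_bottom and magazine above 0.1 m and z of plate_top in the frame of magazine between 0.056 and 0.064 m and horizontal distance between plate_top and magazine below 0.012 m), for 0.2 s.
At the end, for the whole second after the job is handed in: The drawn plate rests flat on the clamped walnut block, centre within 15 mm and length within 10 degrees of the block's; the other three plates rest in the magazine one place lower: top plate's underside 60 mm (within 4 mm) above the bench, centre within 12 mm of the shaft's (horizontal distance between plate_bottom and block_top below 0.015 m and z of plate_bottom in the frame of block_top between -0.004 and 0.005 m and angle between plate_bottom's own z axis and vertical below 0.1 rad and angle between the x axis of plate_bottom and the x axis of block_top, either way round below 0.175 rad and linear speed of each of plate_bottom, plate_top below 0.02 m/s and z of plate_top in the frame of magazine between 0.056 and 0.064 m and horizontal distance between plate_top and magazine below 0.012 m); the robot touches nothing.
It fails at once if the top plate is lifted out of the magazine instead (z of plate_top in the frame of magazine above 0.085 m).
It also fails if it takes over 38 s, if anything falls off the work surface, if the arm or the gripper's body presses on something with over 40 N, if the wrist force passes 120 N, or if a joint passes its speed limit or range.

ROBOT

A 6-joint arm with a two-finger parallel gripper is mounted at the origin on the work surface. World frame = base frame: x ahead of the robot, y to its left, z up, the work surface at z = 0. Lengths are in mm, angles in degrees, forces in N, time in s.
With the tool pointing down it reaches from about 300 to 850 mm from the base axis. Payload 4.2 kg.
Tool frame: the origin (TCP) lies at the very end of the fingers, on their centre line; the grasp point (between the pads) lies 19 mm behind it (env.grasp_offset is the distance from the TCP to the grasp point, in mm); z points along the fingers, y is the line along which they close (so a half turn about z gives the same grasp; the last joint's range is limited). The gripper opens to 91 mm and grips with 3 to 60 N. Pads are 32 mm wide; open, the fingers measure 118 mm over their backs; the gripper's body (76 mm by 178 mm) begins 60 mm behind the grasp point.
Start: joints at [-1.146, 18.312, 89.639, -0, 72.044, -1.146], TCP at [575.016, 0, 213.976] pointing down, gripper open.
Joint ranges: [-177.97, 177.97], [-48.28, 115.42], [12.27, 149.76], [-77.06, 257.06], [2.81, 150.46], [-146.56, 146.56]. Speed limits (degrees/s): [147.25, 147.25, 180, 180, 180, 180].

INTERFACE

Orientations are given as [roll, pitch, yaw] about the fixed x, y, z axes, in that order (R = Rz(yaw) Ry(pitch) Rx(roll)).
In Python, from workcell import env gives the robot as it stands. The module is installed in compiled form; this text tells all that it offers.
- The arm moves only by the tool send_rows, never from a script. Its argument "motion" is a list of rows, each an object of numbers: "tx", "ty", "tz": the shift along the tool's x, y, z in units of 500 mm (1.0 is 500 mm); "rx", "ry", "rz": the turn, a rotation vector about the tool's x, y, z in units of 30 degrees (1.0 is 30 degrees); "gripper": the closure, from -1 (fully open) to 1 (shut). In form: [{"tx": .., "ty": .., "tz": .., "rx": .., "ry": .., "rz": .., "gripper": ..}, ...]. A call has 1 to 12 rows; each row shifts and turns the commanded pose from where the row before left it, along the tool's axes as they then stand; what a row does not reach is not made up. A row lasts 1/8 s, in which the tool goes at most 62.5 mm and 10.7 degrees, less where a joint would pass 70% of its speed; a pose out of reach is approached as far as the arm can. A call with a number of a shift or a turn outside -1 to 1 is refused whole. A call with a gripper value outside its range is refused whole. The fingers move at their own pace and stop on an object; "grip_force" is the grip in N (left out, the last holds). Time passes only in rows, so rows that do not move let the fingers close. It gives the time, the measured TCP pose, the force, the opening and the grip force at its end, in the units of the state.
- env.state(): the state, without advancing time (a new reading comes with each control period).
- env.grab_frame(name): name is "scene" or "side" or "wrist"; returns a dict with "frame" (400x640x3 uint8, red, green, blue), "vertical_fov" (degrees; the focal length in pixels is half the picture's height over the tangent of half this angle, whatever the lens; pixels are square), "cx", "cy" (the principal point, pixels), "rvec" (rotation vector, rad) and "tvec" (3), from world to camera coordinates, as OpenCV has them; the wrist camera has in their place "T_tool_cam" (4x4, takes a point from camera to tool coordinates, whose origin is the TCP and whose axes are the flange's). Camera axes: x right, y down, z forward; pixel columns grow to the right and rows downward; lengths in mm; the calibration is good to about 2 mm. A picture is of the moment at which its call begins: read the wrist's pose just before it. There is no depth.
- env.job_done(): hands the job in; it is judged then, once.
The state is a dict: "time_s": time; "qpos": joint angles; "qvel": joint speeds; "effort": joint torques, N m; "ee_pos": TCP position; "ee_rot": TCP orientation; "force": force on the tool from outside, world axes, zero at the start; "torque": the same for the moment, N m; "gripper_width": finger opening in mm; "gripper_force": force on a finger pad.
Only numpy, scipy, OpenCV 4.12 (cv2) and the standard library are available. Lean on these libraries where they do the work, as an engineer would, in place of code of your own. Each camera call takes 0.05 s, during which the arm holds its last target. There are 200 camera calls.

## Working session

There is one attempt and no reset: what is moved stays moved. The work goes in short steps, Python scripts to look and compute and a tool call to move; the robot and the scene stay as the last step left them, time stands still between calls to the robot, and variables do not carry over. Pictures are saved under pics/ and viewed, at most 10 in all, crops included, and the job is handed in when it is done.

Besides the shell and the picture viewer there is one more tool, called after "Emit:" in YAML: its name, and indented under it one key for each argument. send_rows: Moves the arm, as the interface text tells. Shifts and turns lie within -1 to 1; 1 stands for 500 mm of shift or 30 degrees of turn. Its arguments: {"type":"object","properties":{"motion":{"type":"array"},"grip_force":{"type":"number"}},"required":["motion"]}

```bash
mkdir -p pics
cat > h.py <<'E'
import numpy as np, cv2
from workcell import env
def grab(n):
    s=env.state(); f=env.grab_frame(n)
    np.save(f'pics/{n}.npy',{**f,'state':s},allow_pickle=True); return f
def load(n): return np.load(f'pics/{n}.npy',allow_pickle=True).item()
def cam(f):
    """R,t camera->world, focal"""
    fl=200/np.tan(np.radians(f['vertical_fov'])/2)
    if 'rvec' in f:
        R=cv2.Rodrigues(np.array(f['rvec'],float))[0]; return R.T,-R.T@np.ravel(f['tvec']),fl
    from scipy.spatial.transform import Rotation as Ro
    s=f['state']; Rt=Ro.from_euler('xyz',s['ee_rot'],degrees=True).as_matrix()
    T=np.array(f['T_tool_cam']); return Rt@T[:3,:3],Rt@T[:3,3]+s['ee_pos'],fl
def pt(f,u,v,z):
    R,c,fl=cam(f); d=R@np.array([(u-f['cx'])/fl,(v-f['cy'])/fl,1]); return c+d*(z-c[2])/d[2]
def proj(f,p):
    R,c,fl=cam(f); q=R.T@(np.array(p)-c); return np.round([fl*q[0]/q[2]+f['cx'],fl*q[1]/q[2]+f['cy']],1)
E
python3 - <<'E'
from h import *
ims=[]
for n in ('scene','side'):
    f=grab(n); print(n,f['vertical_fov'],f['cx'],f['cy'],cam(f)[1]); cv2.imwrite(f'pics/{n}0.png',f['frame'][:,:,::-1])
f=grab('wrist'); print(f['T_tool_cam'],f['vertical_fov']); cv2.imwrite('pics/w0.png',f['frame'][:,:,::-1])
print(env.state())
E
```

```text
scene 45.44730835526198 322.87312125989894 197.8727500360225 [1241.68356186 -191.98703781  837.22724729]
side 50.533423808035984 315.9357865087655 200.9279281065936 [ 189.14681333 -630.21500281  732.03016591]
[[ 3.30486232e-04 -9.71414363e-01 -2.37390032e-01  6.50967281e+01]
 [ 9.99999596e-01  5.19429282e-04 -7.33371008e-04  1.07432650e-01]
 [ 8.35714464e-04 -2.37389693e-01  9.71414142e-01 -1.71079676e+02]
 [ 0.00000000e+00  0.00000000e+00  0.00000000e+00  1.00000000e+00]] 70.56872356878412
{'time_s': 0.15, 'qpos': array([-1.14666832e+00,  1.83449599e+01,  8.96896023e+01, -1.91960418e-04,
        7.20437871e+01, -1.14590241e+00]), 'qvel': array([-0.00864493, -0.24098924, -0.26421252, -0.02175201,  0.05321301,
        0.03991633]), 'effort': array([-5.72294630e-04, -4.12774551e+01, -2.32154489e+01,  7.26667210e-02,
        4.33494255e-02, -9.00343002e-05]), 'ee_pos': array([ 5.74628719e+02, -4.25832022e-04,  2.13301107e+02]), 'ee_rot': array([-1.79921663e+02, -1.38436896e-03,  8.99992924e+01]), 'force': array([-0.98831171,  0.13174996,  0.57926585]), 'torque': array([-0.04851669, -0.00528684, -0.04399617]), 'gripper_force': 0.0, 'gripper_width': 91.39363635027424}
```

View pics/scene0.png

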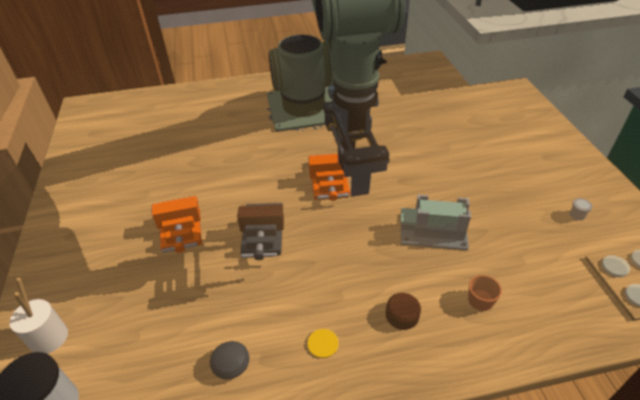

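View pics/side0.png

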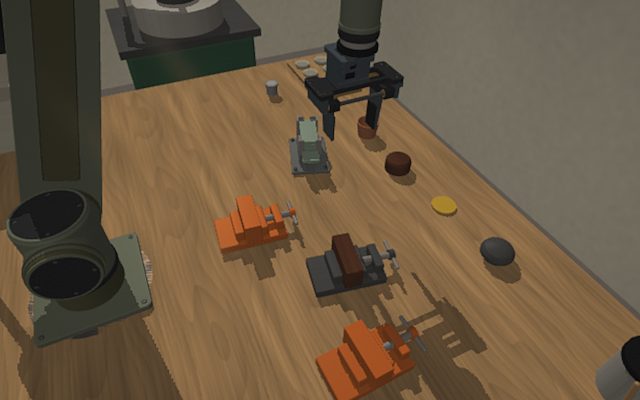

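The scene view shows the magazine at about (435,222), with its mouth and poking plate to the left at (405,225), towards world -y. Possible mistakes for the walnut block are:
- the long walnut block in the dark clamp at (262,217), which fits the description
- orange clamps at (178,222) and (328,175), which must be left alone
- the round walnut block at (403,310), not meant

In the side view the magazine is at (309,145) and the block at (347,258). I'll check the choice in close crops.

Run:
```python
from h import *
def crop(n,x,y,w,h,k): 
    c=load(n)['frame'][y:y+h,x:x+w,::-1]; return cv2.resize(c,None,fx=k,fy=k,interpolation=cv2.INTER_CUBIC)
a=crop('scene',385,180,100,75,4);b=crop('scene',215,190,100,75,4)
c=crop('side',270,105,100,75,4);d=crop('side',300,225,100,75,4)
cv2.imwrite('pics/c1.png',np.vstack([np.hstack([a,b]),np.hstack([c,d])]))
```

```text
(no output)
```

View pics/c1.png

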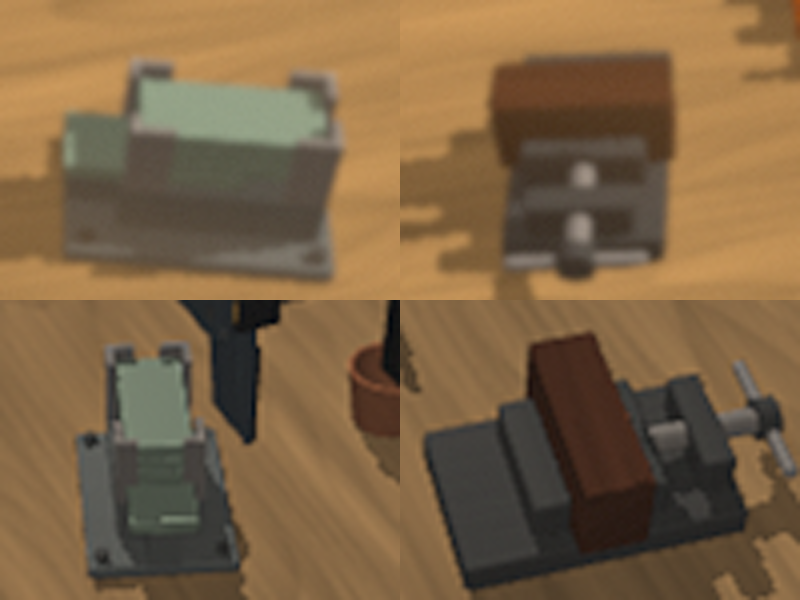

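The crops confirm it: the walnut bar sits in the dark clamp with side-view top corners near (332,236), (348,233), (363,272) and (347,274). The plate's poking end has its front top edge at side (302,159)–(319,159).

Run:
```python
from h import *
np.set_printoptions(precision=1,suppress=True)
s=load('side');c=load('scene')
def show(f,pts,z):
    P=np.array([pt(f,u,v,z) for u,v in pts])[:,:2]; print(P.tolist() and np.round(P,1).tolist(), 'mean',P.mean(0), 'len',np.linalg.norm(np.roll(P,-1,0)-P,axis=1)); return P
show(s,[(332,236.2),(348,233.2),(363,271.8),(347,274.2)],70)
show(c,[(215+25,190+16.5),(215+67.5,190+15),(215+67.5,190+26),(215+24.5,190+27)],70)
show(s,[(299.5,120.5),(316.2,120.5),(318,141),(299,138)],80)
show(c,[(419.5,200),(466,203),(466,215),(418.5,213)],80)
show(s,[(302,159.2),(319.2,158.8)],50)
show(c,[(385+17,180+28),(385+16,180+41.5)],50)
# foot corners side z=10
show(s,[(270+80/4,105+140/4),(270+92/4,105+270/4),(270+237/4,105+267/4)],10)
```

```text
[[471.1, -135.7], [504.9, -142.2], [484.7, -239.7], [454.3, -231.8]] mean [ 478.7 -187.3] len [34.4 99.6 31.4 97.6]
[[458.5, -230.2], [475.9, -135.6], [509.8, -140.8], [491.0, -234.2]] mean [ 483.8 -185.2] len [96.2 34.3 95.3 32.8]
[[572.6, 260.4], [613.9, 242.0], [578.6, 156.7], [539.5, 188.3]] mean [576.1 211.8] len [45.2 92.3 50.3 79.3]
[[541.0, 165.7], [573.6, 262.3], [607.7, 247.0], [578.6, 149.4]] mean [575.2 206.1] len [102.   37.4 101.8  40.9]
[[526.3, 140.2], [566.9, 123.8]] mean [546.6 132. ] len [43.8 43.8]
[[528.7, 131.8], [568.2, 116.0]] mean [548.4 123.9] len [42.6 42.6]
[[550.0, 277.9], [502.6, 145.1], [589.9, 109.0]] mean [547.5 177.3] len [141.   94.4 173.5]
```

Emit:
send_rows:
  motion:
    - {"tx": 0.07, "ty": -0.0113, "tz": 0.0315, "gripper": -1}
    - {"tx": 0.07, "ty": -0.0113, "tz": 0.0315, "gripper": -1}
    - {"tx": 0.07, "ty": -0.0113, "tz": 0.0315, "gripper": -1}
    - {"tx": 0.07, "ty": -0.0113, "tz": 0.0315, "gripper": -1}
    - {"rz": 0.333, "gripper": -1}
    - {"rz": 0.333, "gripper": -1}
    - {"gripper": -1}
    - {"gripper": -1}

```text
invalid input at $.motion[0]: expected keys tx, ty, tz, rx, ry, rz, gripper
```

Run:
```python
from h import *
f=grab('wrist'); f=load('wrist'); print(f['state']['ee_pos'],f['state']['ee_rot'])
cv2.imwrite('pics/w1.png',f['frame'][:,:,::-1])
```

```text
[ 5.74628719e+02 -4.25832022e-04  2.13301107e+02] [-1.79921663e+02 -1.38436896e-03  8.99992924e+01]
```

View pics/w1.png

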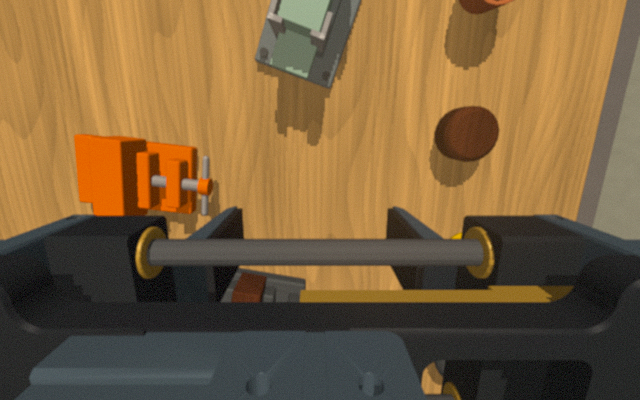

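The call was refused because rows need all keys. The picture is from the start pose: plate end at about (300,60), orange clamp at left, fingers hiding the lower half. I'll look with the TCP set back from the plate end.

Emit:
send_rows:
  motion:
    - {"tx": 0.05, "ty": -0.031, "tz": 0.029, "rx": 0, "ry": 0, "rz": 0, "gripper": -1}
    - {"tx": 0.05, "ty": -0.031, "tz": 0.029, "rx": 0, "ry": 0, "rz": 0, "gripper": -1}
    - {"tx": 0.05, "ty": -0.031, "tz": 0.029, "rx": 0, "ry": 0, "rz": 0, "gripper": -1}
    - {"tx": 0, "ty": 0, "tz": 0, "rx": 0, "ry": 0, "rz": 0.333, "gripper": -1}
    - {"tx": 0, "ty": 0, "tz": 0, "rx": 0, "ry": 0, "rz": 0.333, "gripper": -1}
    - {"tx": 0, "ty": 0, "tz": 0, "rx": 0, "ry": 0, "rz": 0, "gripper": -1}
    - {"tx": 0, "ty": 0, "tz": 0, "rx": 0, "ry": 0, "rz": 0, "gripper": -1}

```text
time_s: 1.08
ee_pos: [528.5, 74.9, 170.4]
ee_rot: [-180.0, 0.0, 70.2]
force: [0.2, -0.3, 0.0]
gripper_width: 91.4
gripper_force: 0.0
```

Run:
```python
from h import *
f=grab('wrist'); f=load('wrist'); print(f['state']['ee_pos'],f['state']['ee_rot'])
cv2.imwrite('pics/w2.png',cv2.resize(f['frame'][0:240,140:460,::-1],None,fx=2.4,fy=2.4,interpolation=cv2.INTER_CUBIC))
```

```text
[528.47416521  74.93785621 170.40222989] [-1.79995426e+02  3.89206409e-03  7.01553984e+01]
```

View pics/w2.png

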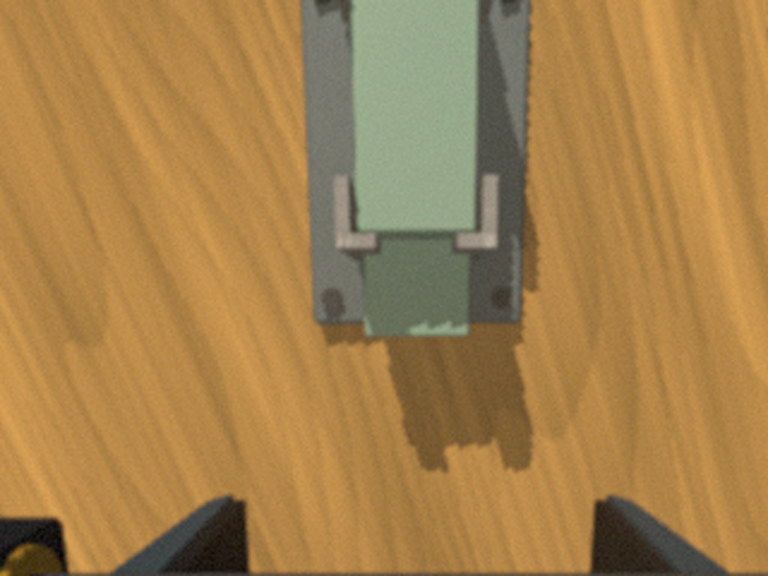

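Plate end shows at crop (366–469, 335), i.e. image (292.5–335.4, 139.6). The front guides' outer face is at crop row 248 and the top plate's near corners are at (357,230) and (476,230).

Run:
```python
from h import *
from scipy.spatial.transform import Rotation as Ro
np.set_printoptions(precision=1,suppress=True)
f=load('wrist'); s=f['state']; Rt=Ro.from_euler('xyz',s['ee_rot'],degrees=True).as_matrix()
def T(u,v,z): p=pt(f,140+u/2.4,v/2.4,z); return p, Rt.T@(p-s['ee_pos'])
for n,u,v,z in [('endL',366,335,50),('endR',469,335,50),('topL',357,230,80),('topR',476,230,80),('topL2',353,2,80),('topR2',478,2,80),('guideL',337,248,88),('guideR',497,248,88),('footL',317,322,10),('footR',521,322,10),('footL2',303,2,10),('footR2',530,2,10)]: print(n,*T(u,v,z))
```

```text
endL [525.2 130.6  50. ] [ 51.3 -21.9 120.4]
endR [566.2 115.9  50. ] [ 51.3  21.6 120.4]
topL [538.3 167.6  80. ] [ 90.5 -22.2  90.4]
topR [579.2 152.8  80. ] [90.5 21.3 90.4]
topL2 [563.4 236.6  80. ] [163.9 -22.   90.4]
topR2 [603.4 222.2  80. ] [163.9  20.5  90.4]
guideL [529.8 163.3  88. ] [ 83.6 -28.8  82.4]
guideR [583.4 144.   88. ] [83.6 28.2 82.4]
footL [501.8 143.5  10. ] [ 55.5 -48.3 160.4]
footR [593.6 110.5  10. ] [ 55.5  49.2 160.4]
footL2 [546.4 270.8  10. ] [190.4 -49.6 160.4]
footR2 [638.4 237.6  10. ] [190.4  48.2 160.4]
```

Emit:
send_rows:
  motion:
    - {"tx": 0.063, "ty": 0, "tz": 0, "rx": 0, "ry": 0, "rz": 0, "gripper": -1}
    - {"tx": 0.063, "ty": 0, "tz": 0, "rx": 0, "ry": 0, "rz": 0, "gripper": -1}
    - {"tx": 0, "ty": 0, "tz": 0.09, "rx": 0, "ry": 0, "rz": 0, "gripper": -1}
    - {"tx": 0, "ty": 0, "tz": 0.09, "rx": 0, "ry": 0, "rz": 0, "gripper": -1}
    - {"tx": 0, "ty": 0, "tz": 0.07, "rx": 0, "ry": 0, "rz": 0, "gripper": -1}
    - {"tx": 0, "ty": 0, "tz": 0.038, "rx": 0, "ry": 0, "rz": 0, "gripper": -1}
    - {"tx": 0, "ty": 0, "tz": 0, "rx": 0, "ry": 0, "rz": 0, "gripper": -1}
    - {"tx": 0, "ty": 0, "tz": 0, "rx": 0, "ry": 0, "rz": 0, "gripper": -1}

```text
time_s: 2.12
ee_pos: [550.9, 134.3, 27.3]
ee_rot: [179.9, -0.1, 70.0]
force: [0.1, 0.9, -0.0]
gripper_width: 91.3
gripper_force: 0.0
```

Emit:
send_rows:
  motion:
    - {"tx": 0, "ty": 0, "tz": 0, "rx": 0, "ry": 0, "rz": 0, "gripper": 1}
    - {"tx": 0, "ty": 0, "tz": 0, "rx": 0, "ry": 0, "rz": 0, "gripper": 1}
    - {"tx": 0, "ty": 0, "tz": 0, "rx": 0, "ry": 0, "rz": 0, "gripper": 1}
    - {"tx": 0, "ty": 0, "tz": 0, "rx": 0, "ry": 0, "rz": 0, "gripper": 1}
    - {"tx": 0, "ty": 0, "tz": 0, "rx": 0, "ry": 0, "rz": 0, "gripper": 1}
    - {"tx": 0, "ty": 0, "tz": 0, "rx": 0, "ry": 0, "rz": 0, "gripper": 1}
  grip_force: 30

```text
time_s: 2.88
ee_pos: [549.6, 134.2, 26.5]
ee_rot: [-180.0, 0.0, 70.0]
force: [-1.4, 0.0, 1.3]
gripper_width: 43.8
gripper_force: 29.9
```

Emit:
send_rows:
  motion:
    - {"tx": -0.01, "ty": 0, "tz": 0, "rx": 0, "ry": 0, "rz": 0, "gripper": 1}
    - {"tx": -0.02, "ty": 0, "tz": 0, "rx": 0, "ry": 0, "rz": 0, "gripper": 1}
    - {"tx": -0.02, "ty": 0, "tz": 0, "rx": 0, "ry": 0, "rz": 0, "gripper": 1}
    - {"tx": -0.02, "ty": 0, "tz": 0, "rx": 0, "ry": 0, "rz": 0, "gripper": 1}
    - {"tx": -0.02, "ty": 0, "tz": 0, "rx": 0, "ry": 0, "rz": 0, "gripper": 1}
    - {"tx": -0.02, "ty": 0, "tz": 0, "rx": 0, "ry": 0, "rz": 0, "gripper": 1}
    - {"tx": -0.02, "ty": 0, "tz": 0, "rx": 0, "ry": 0, "rz": 0, "gripper": 1}
    - {"tx": -0.02, "ty": 0, "tz": 0, "rx": 0, "ry": 0, "rz": 0, "gripper": 1}
    - {"tx": -0.03, "ty": 0, "tz": 0, "rx": 0, "ry": 0, "rz": 0, "gripper": 1}
    - {"tx": -0.03, "ty": 0, "tz": 0, "rx": 0, "ry": 0, "rz": 0, "gripper": 1}
    - {"tx": 0, "ty": 0, "tz": 0, "rx": 0, "ry": 0, "rz": 0, "gripper": 1}
    - {"tx": 0, "ty": 0, "tz": 0, "rx": 0, "ry": 0, "rz": 0, "gripper": 1}

```text
time_s: 4.38
ee_pos: [514.3, 35.4, 26.4]
ee_rot: [180.0, -0.0, 70.0]
force: [0.1, 0.7, -1.3]
gripper_width: 43.6
gripper_force: 29.9
```

Run:
```python
from h import *
grab('wrist'); w=load('wrist'); grab('side'); s=load('side')
k=lambda a,f:cv2.resize(a[:,:,::-1],None,fx=f,fy=f,interpolation=cv2.INTER_CUBIC)
cv2.imwrite('pics/w3.png',np.vstack([k(w['frame'][0:250,100:500],2)[:, :],k(s['frame'][100:180,230:430],4)])[:,:800][:820] if 0 else np.hstack([k(w['frame'][0:300,140:460],1.25),k(s['frame'][90:190,250:350],3.75)]))
```

```text
(no output)
```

View pics/w3.png

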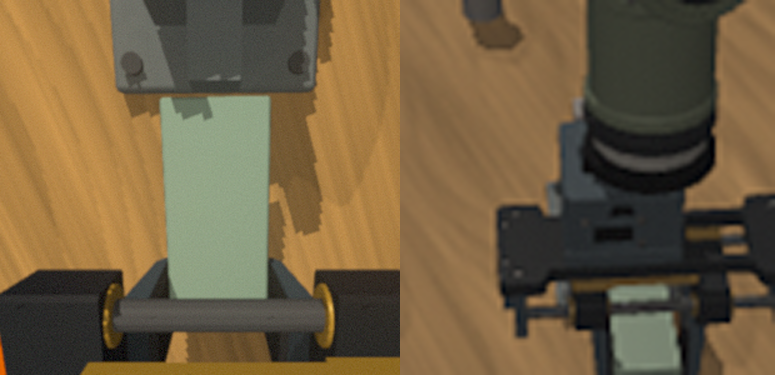

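The plate is fully out and held squarely, with its far end at crop (161–269, 97). Next I check its pose in the hand and the stack from the scene view.

Run:
```python
from h import *
from scipy.spatial.transform import Rotation as Ro
np.set_printoptions(precision=1,suppress=True)
f=load('wrist'); s=f['state']; Rt=Ro.from_euler('xyz',s['ee_rot'],degrees=True).as_matrix()
for u,v in [(161,98),(269,97),(170,297),(267,297)]:
    p=pt(f,140+u/1.25,v/1.25,51); print(p, Rt.T@(p-s['ee_pos']))
grab('scene'); c=load('scene')['frame']
cv2.imwrite('pics/s4.png',cv2.resize(c[170:270,360:490,::-1],None,fx=6,fy=6,interpolation=cv2.INTER_CUBIC))
```

```text
[523.7 124.9  51. ] [ 87.4 -21.7 -24.5]
[563.2 110.9  51. ] [ 87.7  20.2 -24.5]
[496.3  47.1  51. ] [  4.8 -20.9 -24.6]
[536.7  32.4  51. ] [  4.8  22.1 -24.5]
```

View pics/s4.png

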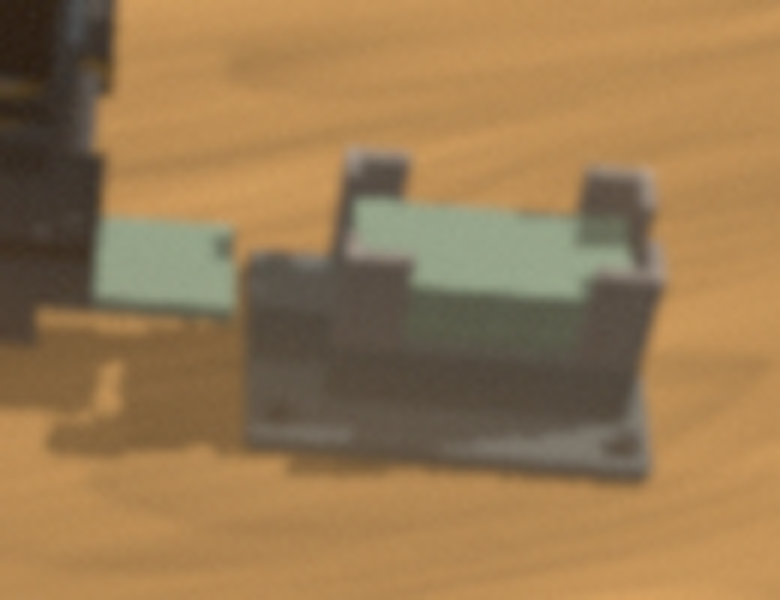

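The stack has dropped one place, level in the shaft. Next I lift the plate and carry it to a spot beside the block for a wrist look.

Emit:
send_rows:
  motion:
    - {"tx": 0, "ty": 0, "tz": -0.06, "rx": 0, "ry": 0, "rz": 0, "gripper": 1}
    - {"tx": 0, "ty": 0, "tz": -0.09, "rx": 0, "ry": 0, "rz": 0, "gripper": 1}
    - {"tx": 0, "ty": 0, "tz": -0.09, "rx": 0, "ry": 0, "rz": 0, "gripper": 1}
    - {"tx": 0, "ty": 0, "tz": -0.09, "rx": 0, "ry": 0, "rz": 0, "gripper": 1}
    - {"tx": 0, "ty": 0, "tz": 0, "rx": 0, "ry": 0, "rz": -0.333, "gripper": 1}
    - {"tx": -0.094, "ty": -0.0156, "tz": 0, "rx": 0, "ry": 0, "rz": 0, "gripper": 1}
    - {"tx": -0.094, "ty": -0.0156, "tz": 0, "rx": 0, "ry": 0, "rz": 0, "gripper": 1}
    - {"tx": -0.094, "ty": -0.0156, "tz": 0, "rx": 0, "ry": 0, "rz": 0, "gripper": 1}
    - {"tx": -0.094, "ty": -0.0156, "tz": 0, "rx": 0, "ry": 0, "rz": 0, "gripper": 1}
    - {"tx": -0.094, "ty": -0.0156, "tz": 0, "rx": 0, "ry": 0, "rz": 0, "gripper": 1}
    - {"tx": -0.094, "ty": -0.0156, "tz": 0, "rx": 0, "ry": 0, "rz": 0, "gripper": 1}
    - {"tx": -0.094, "ty": -0.0156, "tz": 0, "rx": 0, "ry": 0, "rz": 0, "gripper": 1}

```text
time_s: 6.02
ee_pos: [402.9, -280.2, 191.5]
ee_rot: [180.0, 0.0, 80.0]
force: [0.5, 0.9, -1.5]
gripper_width: 43.6
gripper_force: 29.9
```

Emit:
send_rows:
  motion:
    - {"tx": 0, "ty": 0, "tz": 0, "rx": 0, "ry": 0, "rz": 0, "gripper": 1}
    - {"tx": 0, "ty": 0, "tz": 0, "rx": 0, "ry": 0, "rz": 0, "gripper": 1}
    - {"tx": 0, "ty": 0, "tz": 0, "rx": 0, "ry": 0, "rz": 0, "gripper": 1}

```text
time_s: 6.4
ee_pos: [403.7, -277.8, 191.4]
ee_rot: [-180.0, -0.0, 80.1]
force: [-0.8, 0.4, -2.0]
gripper_width: 43.4
gripper_force: 29.9
```

Run:
```python
from h import *
grab('wrist'); f=load('wrist'); print(f['state']['ee_pos'],f['state']['ee_rot'])
cv2.imwrite('pics/w5.png',cv2.resize(f['frame'][0:300,200:600,::-1],None,fx=2,fy=2,interpolation=cv2.INTER_CUBIC))
```

```text
[ 403.71402468 -277.84290804  191.4096576 ] [-1.79996818e+02 -2.55460219e-02  8.01070018e+01]
```

View pics/w5.png

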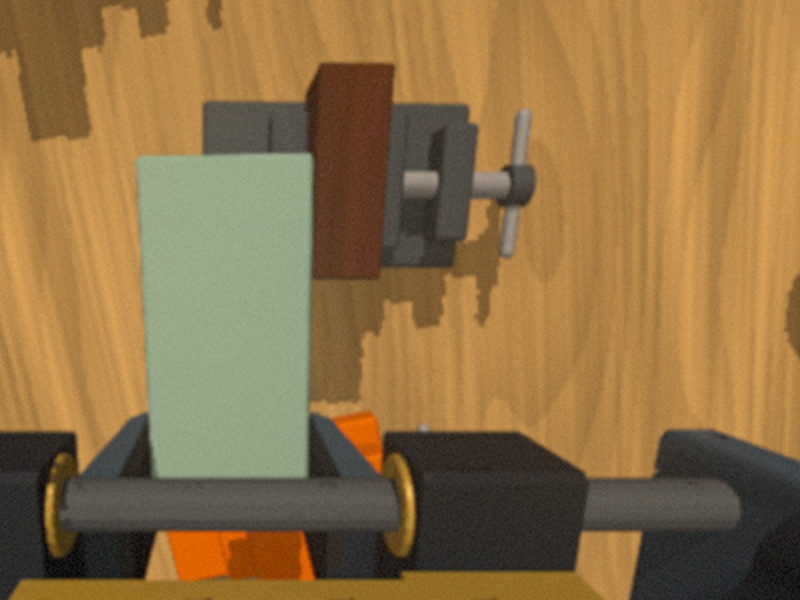

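The plate is held level, with the walnut block top at crop corners (322,64), (394,65), (380,278) and (313,278). The plate's far end is at (138–312, 155).

Run:
```python
from h import *
from scipy.spatial.transform import Rotation as Ro
np.set_printoptions(precision=1,suppress=True)
f=load('wrist'); s=f['state']; Rt=Ro.from_euler('xyz',s['ee_rot'],degrees=True).as_matrix()
def T(P,z): return np.array([Rt.T@(pt(f,200+u/2,v/2,z)-s['ee_pos']) for u,v in P])[:,:2]
B=T([(322,64),(394,65),(380,278),(313,278)],70);print(B,B.mean(0))
d=B[1]-B[2];print('yaw',np.degrees(np.arctan2(d[1],d[0])),'len',np.linalg.norm(d))
P=T([(138,157),(312,154),(152,475),(308,475)],s['ee_pos'][2]+25);print(P)
```

```text
[[150.   43.5]
 [149.6  77.2]
 [ 51.8  76.9]
 [ 51.8  42.8]] [100.8  60.1]
yaw 0.1855467432676155 len 97.73526293161476
[[ 87.2 -21.8]
 [ 87.9  20.3]
 [  5.  -21. ]
 [  5.   22.1]]
```

Emit:
send_rows:
  motion:
    - {"tx": 0.0633, "ty": 0.06, "tz": 0, "rx": 0, "ry": 0, "rz": 0, "gripper": 1}
    - {"tx": 0.0633, "ty": 0.06, "tz": 0, "rx": 0, "ry": 0, "rz": 0, "gripper": 1}
    - {"tx": 0, "ty": 0, "tz": 0.08, "rx": 0, "ry": 0, "rz": 0, "gripper": 1}
    - {"tx": 0, "ty": 0, "tz": 0.08, "rx": 0, "ry": 0, "rz": 0, "gripper": 1}
    - {"tx": 0, "ty": 0, "tz": 0.05, "rx": 0, "ry": 0, "rz": 0, "gripper": 1}
    - {"tx": 0, "ty": 0, "tz": 0.03, "rx": 0, "ry": 0, "rz": 0, "gripper": 1}
    - {"tx": 0, "ty": 0, "tz": 0.02, "rx": 0, "ry": 0, "rz": 0, "gripper": 1}
    - {"tx": 0, "ty": 0, "tz": 0.008, "rx": 0, "ry": 0, "rz": 0, "gripper": 1}
    - {"tx": 0, "ty": 0, "tz": 0, "rx": 0, "ry": 0, "rz": 0, "gripper": 1}
    - {"tx": 0, "ty": 0, "tz": 0, "rx": 0, "ry": 0, "rz": 0, "gripper": 1}
    - {"tx": 0, "ty": 0, "tz": 0, "rx": 0, "ry": 0, "rz": 0, "gripper": 1}

```text
time_s: 7.82
ee_pos: [473.7, -227.3, 58.0]
ee_rot: [179.9, 0.0, 80.0]
force: [0.3, -0.3, -1.0]
gripper_width: 43.7
gripper_force: 29.9
```

Emit:
send_rows:
  motion:
    - {"tx": 0, "ty": 0, "tz": 0.0024, "rx": 0, "ry": 0, "rz": 0, "gripper": 1}
    - {"tx": 0, "ty": 0, "tz": 0, "rx": 0, "ry": 0, "rz": 0, "gripper": 1}
    - {"tx": 0, "ty": 0, "tz": 0, "rx": 0, "ry": 0, "rz": 0, "gripper": 0.3}
    - {"tx": 0, "ty": 0, "tz": 0, "rx": 0, "ry": 0, "rz": 0, "gripper": -0.2}
    - {"tx": 0, "ty": 0, "tz": 0, "rx": 0, "ry": 0, "rz": 0, "gripper": -1}
    - {"tx": 0, "ty": 0, "tz": 0, "rx": 0, "ry": 0, "rz": 0, "gripper": -1}
    - {"tx": 0, "ty": 0, "tz": 0, "rx": 0, "ry": 0, "rz": 0, "gripper": -1}
    - {"tx": 0, "ty": 0, "tz": 0, "rx": 0, "ry": 0, "rz": 0, "gripper": -1}

```text
time_s: 8.82
ee_pos: [473.4, -227.1, 56.2]
ee_rot: [180.0, -0.0, 80.0]
force: [-0.3, 0.0, 0.4]
gripper_width: 90.0
gripper_force: 0.0
```

Emit:
send_rows:
  motion:
    - {"tx": 0, "ty": 0, "tz": -0.04, "rx": 0, "ry": 0, "rz": 0, "gripper": -1}
    - {"tx": 0, "ty": 0, "tz": -0.08, "rx": 0, "ry": 0, "rz": 0, "gripper": -1}
    - {"tx": 0, "ty": 0, "tz": -0.08, "rx": 0, "ry": 0, "rz": 0, "gripper": -1}
    - {"tx": -0.08, "ty": 0, "tz": -0.08, "rx": 0, "ry": 0, "rz": 0, "gripper": -1}
    - {"tx": -0.08, "ty": 0, "tz": 0, "rx": 0, "ry": 0, "rz": 0, "gripper": -1}
    - {"tx": 0, "ty": 0, "tz": 0, "rx": 0, "ry": 0, "rz": 0, "gripper": -1}
    - {"tx": 0, "ty": 0, "tz": 0, "rx": 0, "ry": 0, "rz": 0, "gripper": -1}

```text
time_s: 9.7
ee_pos: [459.1, -305.2, 195.7]
ee_rot: [-179.9, -0.1, 80.0]
force: [-0.1, -0.5, -0.2]
gripper_width: 91.2
gripper_force: 0.0
```

Run:
```python
from h import *
grab('wrist'); f=load('wrist'); print(f['state']['ee_pos'],f['state']['ee_rot'])
c=grab('scene')['frame']
k=lambda a,s:cv2.resize(a[:,:,::-1],None,fx=s,fy=s,interpolation=cv2.INTER_CUBIC)
cv2.imwrite('pics/w6.png',np.hstack([k(f['frame'][0:200,220:420],2),np.vstack([k(c[185:260,215:315],4),k(c[190:215,390:490],4)])]))
```

```text
[ 459.13429988 -305.20038579  195.68467768] [-1.79932811e+02 -7.07428316e-02  7.99847281e+01]
```

View pics/w6.png

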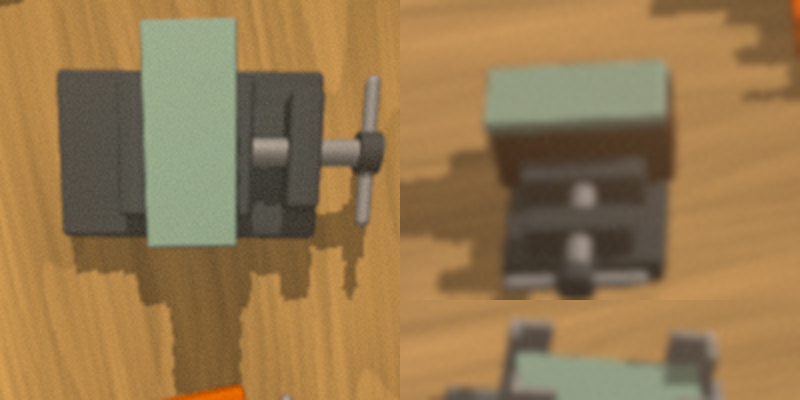

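The plate lies flat on the block and covers it evenly, and the stack is still down in the magazine. A quick numeric check, then I hand in.

Run:
```python
from h import *
f=load('wrist')
p=np.mean([pt(f,220+u/2,v/2,80) for u,v in [(142,20),(236,18),(236,244),(149,246)]],0)
print(p, 'block', 403.7+.172*100.8+.985*60.1, -277.8+.985*100.8-.172*60.1)
if np.hypot(p[0]-480.2,p[1]+188.8)<9: print(env.job_done())
```

```text
[ 480.37178521 -189.66279043   80.        ] block 480.2361 -188.8492
the job is handed in; nothing more can be done
None
```

The bottom plate lies flat and lengthwise on the clamped walnut block, about 1 mm off centre by the wrist camera; the other three plates dropped one place in the magazine, and the job is handed in (no verdict was returned).

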